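Put the model archway away in the stay-lidded chest

ROBOT

A 6-joint arm with a two-finger parallel gripper is mounted at the origin on the work surface. World frame = base frame: x ahead of the robot, y to its left, z up, the work surface at z = 0. Lengths are in mm, angles in rad, forces in N, time in s.
With the tool pointing down it reaches from about 400 to 925 mm from the base axis. Payload 12.5 kg.
Tool frame: the origin (TCP) lies at the very end of the fingers, on their centre line; the grasp point (between the pads) lies 19 mm behind it; z points along the fingers, y is the direction in which the jaws open and shut (so a half turn about z gives the same grasp; the last joint's range is limited). The gripper opens to 95 mm and grips with 3 to 60 N. Pads are 20 mm wide; open, the fingers measure 119 mm over their backs; the gripper's body (75 mm by 180 mm) begins 59 mm behind the grasp point.
Start: joints at [-1.437, 0.491, 1.559, -0, 1.092, -0.106], TCP at [148.465, -607.128, 214.661] pointing down, gripper open.
Joint ranges: [-3.1, 3.1], [-0.84, 2.19], [0.05, 2.79], [-1.13, 4.28], [0.06, 2.93], [-2.69, 2.69]. Speed limits (rad/s): [2.22, 2.22, 2.79, 3.14, 3.14, 3.14].

INTERFACE

Orientations are given as [roll, pitch, yaw] about the fixed x, y, z axes, in that order (R = Rz(yaw) Ry(pitch) Rx(roll)).
In Python, from cell import env gives the robot as it stands.
- The arm moves only by the shell command python3 -m pendant 'ROWS'. ROWS is JSON, a list that holds one entry, the list of rows, each a list of 5 numbers: the opening, from 0 (shut) to 1 (fully open), then the shift along the tool's x, y, z in m, then the turn about the tool's z in rad. A call has exactly 8 rows; each row is the pose to reach, as a shift and turn from the pose commanded when the call began, along the tool's axes at that moment; what a row does not reach only later rows make up. A row lasts 1/10 s, in which the tool goes at most 50 mm and 8.59 degrees, less where a joint would pass 70% of its speed; a pose out of reach is approached as far as the arm can. A call with a gripper value outside its range is refused whole. The fingers move at their own pace and stop on an object; the grip force is fixed at half the most. Time passes only in rows, so rows that repeat a pose let the fingers close, or fill a call up. It gives the time, the measured TCP pose, the force and the opening at its end, in the units of the state.
- env.state(): the state, without advancing time (a new reading comes with each control period).
- env.read_camera(name): name is "scene" or "top" or "wrist"; returns a dict with "image" (480x640x3 uint8, blue, green, red), "range_z" (480x640 float32, mm along the optical axis (not along the pixel's ray), 0 where there is no reading), "fx", "fy", "cx", "cy" (pixels), "rvec" (rotation vector, rad) and "tvec" (3), from world to camera coordinates, as OpenCV has them; the wrist camera has in their place "tool_from_camera" (4x4, takes a point from camera to tool coordinates, whose origin is the TCP and whose axes are the flange's). Camera axes: x right, y down, z forward; pixel columns grow to the right and rows downward; lengths in mm; the calibration is good to about 2 mm. A picture is of the moment at which its call begins: read the wrist's pose just before it.
- env.job_done(): hands the job in, once; it reports no verdict.
The state is a dict: "t": time; "joints": joint angles; "qvel": joint speeds; "tau": joint torques, N m; "eef_pos": TCP position; "tcp_rot": TCP orientation; "ft_force": force on the tool from outside, world axes, zero at the start; "moment": the same for the moment, N m; "opening": opening from 0.0 (shut) to 1.0 (fully open).
Only numpy, scipy, OpenCV 4.12 (cv2) and the standard library are available. Lean on these libraries where they do the work, as an engineer would, in place of code of your own. Each camera call takes 0.05 s, during which the arm holds its last target. There are 200 camera calls.

TASK

Raise the lid of the plywood chest until its folding side stay locks, then stand the little stone archway upright on the chest's floor in the free space, setting it down without dropping it. Then break the stay at its elbow while the lid is still up and lower the lid gently until it is fully shut. Leave the model house stored in the chest and the bottle, tin and jar around it undisturbed.

Things in the scene. Friction and masses are not known exactly. Their poses are not given: they have to be found in the camera images.
- chest: Open plywood chest, fixed to the bench, 190 (x) x 280 (y) x 100 high to its rim, walls and floor 8 thick. Origin: centre of its underside, on the bench; +x points to its hinge side (away from the robot at yaw 0), +y to its left end, z up. Inside: 174 x 264, 92 deep. The lid lies on the rim; the folding stay is outside the right (-y) end.
- lid_hinge (a point): Middle of the lid's hinge line, at the top of the chest's rear (+x) wall: chest frame (95, 0, 100). The hinge line runs along the chest's y.
- lid (a joint): Lid angle, rad: 0 shut, grows as the front edge rises; the stay stops it at 1.36 (1.35 when locked). Panel 190 deep from the hinge, 280 wide, 10 thick, 0.27 kg; underside in the plane through the hinge line. A stiff hinge (0.3 Nm) holds the lid at any angle it is left; about 4 N at the tab raises it, under 2 N lowers it.
- lid_tab (a point): Middle of the front edge, at half thickness, of the lid's wooden lift tab: 90 wide (chest y), 10 thick, 30 proud of the lid's front edge and level with the panel. Shut, its underside is 100 above the bench, nothing beneath. The edge is 220 from the hinge. Tilted fingers put under it from in front can push the lid up and over.
- stay (a joint): Elbow of the stay, rad: 0 folded (lid shut), 2.61 links in line, 2.77 at its stop just over centre; locked above 2.68, and then the lid cannot be lowered. A weak spring snaps it over centre when the lid is pushed right up to its limit. To break it, push the elbow roller towards the hinge and down (3 to 7 N) by 30 mm or more; the lid comes down a little with it and stays.
- stay_pad (a point): Middle of the elbow's steel roller, 18 diameter, 56 long, lying along the chest's y outside its right end, from y -155 to -205 (the stay's flat links lie nearer the wall). In the chest frame it is at (15, -180, 139) when locked and hangs at (57, -180, 46) with the lid shut.
- stay_pivot (a point): Pivot of the stay's lower link on the chest's right end, chest frame (-35, -146, 60), axis along the chest's y. Both links are 93 long; when the stay is broken the roller runs on a circle round this pivot, towards +x and down.
- arch_crown (a point): Middle of the crown of the loose grey stone archway model (0.25 kg), 71.5 above its underside. The crown is 30 thick along the arch's own y and 23 high (from 60 to 83 above the underside); grip it there across the 30. Axes: x along the 110 length, z up.
- arch_mid (a point): Centre of the same archway, half-way up (41.5 above its underside). It stands on a wooden base 110 (x) x 44 (y) x 8; total height 83.
- house_mid (a point): Small plaster model house with tiled gable roof stored in the left (+y) part of the chest, loose, 69 x 66 over the roof, 68 high; the point is 30 above its underside, on its axis. Not to be disturbed.
- glue_mid (a point): White glue bottle, 56 diameter, 170 high, standing in front of the chest's left part; point at half height.
- tin_mid (a point): Tin, 80 diameter, 90 high, standing on the bench; point at half height.
- jar_mid (a point): Glass jar, 68 diameter, 130 high, standing on the bench; point at half height.
- arch: The whole archway; origin at the centre of its underside, axes as for its crown.
There are look-alikes about, which are no part of the job. Of the things like the arch, leave any that is purple; of the rest the smaller one is meant.

How it is judged:
By the outcome, as a careful person would: the job done as asked, in the order asked, and still so for the second after the job is handed in, with the robot touching nothing.
It also fails if it takes over 72 s, if anything falls off the work surface, if the arm or the gripper's body presses on something with over 40 N, if the wrist force passes 120 N, or if a joint passes its speed limit or range.

## Working session

There is one attempt and no reset: what is moved stays moved. The work goes in short steps, Python scripts to look and compute and a shell command to move; the robot and the scene stay as the last step left them, time stands still between calls to the robot, and variables do not carry over. Pictures are saved under pics/ and viewed, about 8 in all and at most 12, crops included, and the job is handed in when it is done.

```bash
ls; mkdir -p pics
python3 - <<'E'
from cell import env
import cv2,numpy as np
print(env.state())
for n in("scene","top"):
    c=env.read_camera(n); cv2.imwrite(f"pics/{n}0.png",c["image"]); np.save(f"pics/{n}0.npy",c["range_z"])
    print(n,{k:np.round(c[k],4) for k in c if k not in("image","range_z")}, (c["range_z"]>0).mean())
E
```

```text
pics
{'t': 0.0, 'joints': array([-1.43660373e+00,  4.91574086e-01,  1.55943518e+00, -2.58108419e-05,
        1.09168598e+00, -1.05619619e-01]), 'qvel': array([ 8.62706327e-04,  2.26495682e-04,  8.92721107e-04,  1.52664646e-04,
       -9.40534025e-04,  8.15395132e-05]), 'tau': array([ 3.94474497e-03, -6.12643290e+01, -2.58180660e+01,  6.93969755e-02,
        4.83018591e-02, -1.09480895e-04]), 'eef_pos': array([ 148.42279335, -606.88036008,  214.05763364]), 'tcp_rot': array([-3.14049379e+00, -9.34755066e-05,  2.39824077e-01]), 'ft_force': array([ 1.10324322, -0.2938395 , -0.20317294]), 'moment': array([ 0.03846378, -0.02729234,  0.01403957]), 'opening': 0.9990287519146244}
scene {'fx': np.float64(506.0691), 'fy': np.float64(506.0691), 'cx': np.float64(320.4719), 'cy': np.float64(240.4663), 'rvec': array([ 1.48  ,  1.8271, -0.9541]), 'tvec': array([ 139.8241, -238.7163, 1611.6359])} 0.9961002604166667
top {'fx': np.float64(493.3543), 'fy': np.float64(493.3543), 'cx': np.float64(311.6558), 'cy': np.float64(237.8092), 'rvec': array([ 2.1788, -2.1574,  0.1615]), 'tvec': array([ -59.8169,  578.332 , 1264.9305])} 0.995966796875
```

View pics/scene0.png

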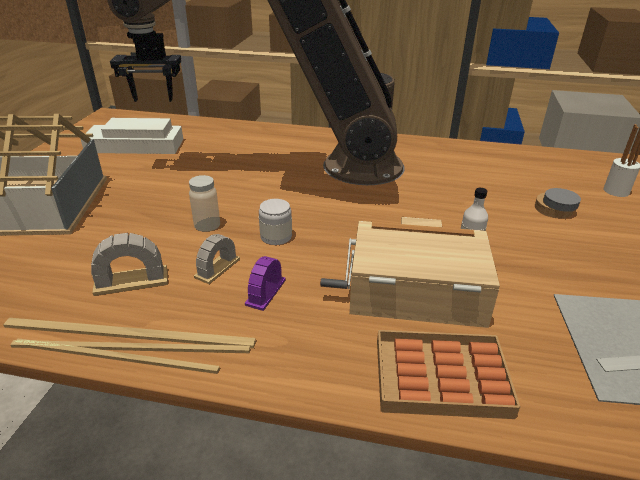

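View pics/top0.png

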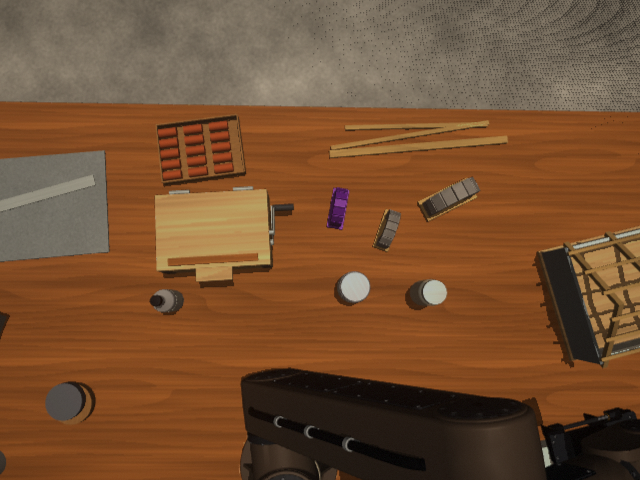

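The small grey arch, which is the target, is at top pixel (388,230) and scene pixel (217,258). The chest lid spans about (155–272, 190–272) in the top view, with its tab at (213,273) and the roller at (285,209). The purple arch at (338,208) and the big grey one at (449,198) are look-alikes. Next I'll measure poses from both depth views.

```bash
cat > h.py <<'E'
import numpy as np,cv2
from scipy.spatial.transform import Rotation as R
from cell import env
def cloud(c,T=None):
    z=c["range_z"].astype(float); v,u=np.mgrid[:480,:640]
    p=np.stack([(u-c["cx"])/c["fx"]*z,(v-c["cy"])/c["fy"]*z,z],-1)
    if T is None:
        M=cv2.Rodrigues(np.array(c["rvec"],float))[0]; p=(p-np.array(c["tvec"]).ravel())@M
    else: p=p@T[:3,:3].T+T[:3,3]
    p[z<=0]=np.nan
    return p
def wrist():
    s=env.state(); c=env.read_camera("wrist")
    W=np.eye(4);W[:3,:3]=R.from_euler("xyz",s["tcp_rot"]).as_matrix();W[:3,3]=s["eef_pos"]
    return c,cloud(c,W@np.array(c["tool_from_camera"])),s
def rect(p,m):
    q=p[m][:,:2].astype(np.float32); r=cv2.minAreaRect(q); return np.round(r[0],1),np.round(r[1],1),round(r[2],2),np.round(np.percentile(p[m][:,2],[5,50,95]),1)
E
python3 - <<'E'
from h import *
C={n:cloud(env.read_camera(n)) for n in("top","scene")}
t=C["top"]; im=cv2.imread("pics/top0.png")
def box(u0,u1,v0,v1):
    m=np.zeros((480,640),bool); m[v0:v1,u0:u1]=1; return m
z=np.nan_to_num(t[...,2],nan=-99)
def big(m):
    n,l,st,_=cv2.connectedComponentsWithStats(m.astype(np.uint8)); return l==1+np.argmax(st[1:,4])
print("bench z",np.median(z[box(280,330,120,180)]))
for nm,b,lo,hi in[("lid+tab",box(150,276,185,287),100,135),("roller",box(274,300,195,222),20,80),("archall",box(365,410,200,258),4,100),("archtop",box(365,410,200,258),70,100),("tin",box(330,375,265,310),80,100),("jar",box(400,455,270,310),115,150),("glue",box(140,190,280,320),30,200),("purple",box(320,355,180,235),4,110),("bigarch",box(415,485,170,225),4,130)]:
    m=b&(z>lo)&(z<hi); m=big(m); print(nm,m.sum(),*rect(t,m))
m=big(box(150,276,185,287)&(z>100)&(z<135))
# lid without tab: erode by opening
k=cv2.morphologyEx(m.astype(np.uint8),cv2.MORPH_OPEN,np.ones((45,45)))>0
print("lid",*rect(t,k)); print("tab",*rect(t,big(m&~k)))
s=C["scene"]; zs=np.nan_to_num(s[...,2],nan=-99)
for nm,b,lo,hi in[("archtop",box(190,242,230,285),70,100),("archall",box(190,242,230,285),4,100),("lid",box(350,500,215,290),100,125),("roller",box(318,350,272,292),15,90)]:
    m=big(b&(zs>lo)&(zs<hi)); print("scene",nm,m.sum(),*rect(s,m))
E
```

```text
bench z 1.4979475769101893
lid+tab 9255 [579.4 188.7] [233.2 295.2] 4.07 [107.1 111.4 116.7]
roller 142 [649.   20.4] [38.5 50.9] 3.99 [48.2 54.6 58.8]
archall 723 [ 604.3 -260. ] [ 65.6 126.5] 76.39 [ 5.6 65.  85.6]
archtop 321 [ 606.2 -256.9] [31.2 73.1] 70.84 [72.1 80.7 86.6]
tin 726 [ 452.2 -161. ] [75.4 76.1] 0.48 [82.2 90.6 95.3]
jar 497 [ 439.2 -349.8] [59.1 56. ] 89.59 [125.7 130.9 134.5]
glue 586 [413.4 307.1] [55.9 50.6] 3.01 [ 45.7 115.6 171.8]
purple 686 [ 665.9 -129.2] [ 59.  128.8] 76.45 [ 5.3 65.8 85.1]
bigarch 1416 [ 702.7 -440.4] [ 78.7 196.1] 26.42 [  6.7  88.9 118.5]Traceback (most recent call last):
  File "<stdin>", line 15, in <module>
  File "h.py", line 17, in rect
    q=p[m][:,:2].astype(np.float32); r=cv2.minAreaRect(q); return np.round(r[0],1),np.round(r[1],1),round(r[2],2),np.round(np.percentile(p[m][:,2],[5,50,95]),1)
                                                                                                                           ~~~~~~~~~~~~~^^^^^^^^^^^^^^^^^^^^^
    return _quantile_unchecked(
        a, q, axis, out, overwrite_input, method, keepdims, weights)
    return _ureduce(a,
                    func=_quantile_ureduce_func,
    ...<5 lines>...
                    overwrite_input=overwrite_input,
                    method=method)
    r = func(a, **kwargs)
    result = _quantile(arr,
                       quantiles=q,
    ...<2 lines>...
                       out=out,
                       weights=wgt)
    slices_having_nans = np.isnan(arr[-1, ...])
                                  ~~~^^^^^^^^^
IndexError: index -1 is out of bounds for axis 0 with size 0
```

Run:
```python
from h import *
C={n:cloud(env.read_camera(n)) for n in("top","scene")}
def big(m):
    n,l,st,_=cv2.connectedComponentsWithStats(m.astype(np.uint8)); return l==1+np.argmax(st[1:,4])
def box(u0,u1,v0,v1):
    m=np.zeros((480,640),bool); m[v0:v1,u0:u1]=1; return m
t=C["top"]; z=np.nan_to_num(t[...,2],nan=-99)
m=big(box(150,276,185,287)&(z>95)&(z<140))
m=cv2.morphologyEx(m.astype(np.uint8),cv2.MORPH_CLOSE,np.ones((5,5)))
p=t.copy()
ok=m>0
for a in (3,4,5):
    q=t[ok][:,:2]; a=np.deg2rad(a); X=q@[np.cos(a),np.sin(a)]; Y=q@[-np.sin(a),np.cos(a)]
    # lid sides/far edge/front edge and tab from marginal histograms
    xs=np.arange(X.min(),X.max(),3)
    print("deg",round(np.rad2deg(a)),"Y",np.percentile(Y,[.3,1,99,99.7]).round(1),"X",np.percentile(X,[.3,1,99,99.7]).round(1))
    T=X<np.percentile(X,.1)+18; print(" tab Y",np.percentile(Y[T],[1,50,99]).round(1))
    # far edge line slope, and front
    B=[X[(Y>b)&(Y<b+20)].max() for b in range(int(Y.min())+10,int(Y.max())-30,20)]
    print(" far edge",np.round(B,0))
im=cv2.imread("pics/top0.png"); print("lid z by dist")
s=C["scene"]; zs=np.nan_to_num(s[...,2],nan=-99)
for nm,b,lo,hi in[("archtop",box(190,242,230,285),70,100),("archall",box(190,242,230,285),4,100),("lid",box(345,500,215,295),95,125),("roller",box(318,350,272,292),15,90)]:
    k=b&(zs>lo)&(zs<hi)
    if k.any(): print("scene",nm,k.sum(),*rect(s,big(k)))
k=box(365,410,200,258)&(z>68)&(z<100); q=t[k]; c=q.mean(0); print("arch top",c, np.rad2deg(np.arctan2(*np.linalg.svd(q[:,:2]-c[:2],full_matrices=False)[2][0][::-1])))
```

```text
Traceback (most recent call last):
ValueError: arange: cannot compute length
```

Run:
```python
from h import *
C={n:cloud(env.read_camera(n)) for n in("top","scene")}
def big(m):
    n,l,st,_=cv2.connectedComponentsWithStats(m.astype(np.uint8)); return l==1+np.argmax(st[1:,4])
def box(u0,u1,v0,v1):
    m=np.zeros((480,640),bool); m[v0:v1,u0:u1]=1; return m
t=C["top"]; z=np.nan_to_num(t[...,2],nan=-99)
ok=big(box(150,276,185,287)&(z>95)&(z<140))
for a in (3,4,5):
    q=t[ok][:,:2]; a=np.deg2rad(a); X=q@[np.cos(a),np.sin(a)]; Y=q@[-np.sin(a),np.cos(a)]
    print("deg",round(np.rad2deg(a)),"Y",np.percentile(Y,[.3,1,99,99.7]).round(1),"X",np.percentile(X,[.1,1,99,99.7]).round(1))
    T=X<np.percentile(X,.1)+18; print(" tab Y",np.percentile(Y[T],[1,50,99]).round(1))
    print(" far edge",np.round([X[(Y>b)&(Y<b+20)].max() for b in range(int(Y.min())+10,int(Y.max())-30,20)]))
s=C["scene"]; zs=np.nan_to_num(s[...,2],nan=-99)
for nm,b,lo,hi in[("archtop",box(190,242,230,285),70,100),("archall",box(190,242,230,285),4,100),("lid",box(345,500,215,295),95,125),("roller",box(318,350,272,292),15,90)]:
    k=b&(zs>lo)&(zs<hi)
    if k.any(): print("scene",nm,k.sum(),*rect(s,big(k)))
k=box(365,410,200,258)&(z>68)&(z<100); q=t[k]; c=q.mean(0); d=np.linalg.svd(q[:,:2]-c[:2],full_matrices=False)[2][0]; print("arch top",c, np.rad2deg(np.arctan2(d[1],d[0])))
```

```text
deg 3 Y [ 18.2  25.9 301.2 303.3] X [472.3 477.8 697.7 702.2]
 tab Y [117.7 162.6 205.5]
 far edge [695. 696. 706. 706. 704. 693. 694. 693. 694. 692. 704. 702. 703.]
deg 4 Y [  7.9  15.3 290.4 292.7] X [475.  480.4 700.6 704.9]
 tab Y [109.3 153.2 197.1]
 far edge [695. 702. 707. 707. 706. 696. 697. 695. 697. 706. 708. 707. 707.]
deg 5 Y [ -2.3   5.  280.  282.5] X [477.6 482.9 703.3 707.5]
 tab Y [100.7 144.3 188.6]
 far edge [696. 706. 708. 708. 707. 699. 699. 700. 700. 711. 709. 711. 711.]
scene archtop 299 [ 608.2 -259.6] [32.5 67.1] 69.44 [71.4 78.4 83.9]
scene archall 1401 [ 569.2 -260.2] [188.8  77.1] 0.76 [ 6.4 39.6 82.3]
scene lid 8807 [577.6 185.5] [238.  293.7] 4.0 [102.3 109.4 114.3]
scene roller 279 [657.2  25.5] [31.8 65.2] 25.47 [42.2 51.7 58.1]
arch top [ 605.2762947  -255.46883381   79.28963128] 161.7445926510238
```

Run:
```python
from h import *
s=env.state(); print(R.from_euler("xyz",s["tcp_rot"]).as_matrix().round(3)); print(env.read_camera("wrist")["tool_from_camera"])
```

```text
[[ 0.971  0.237  0.   ]
 [ 0.237 -0.971  0.   ]
 [ 0.    -0.    -1.   ]]
[[ 2.99629522e-04 -9.59929047e-01 -2.80242993e-01  7.94988818e+01]
 [ 9.99999123e-01  6.49075073e-04 -1.15412968e-03  1.39068173e+00]
 [ 1.28978135e-03 -2.80242401e-01  9.59928400e-01 -1.69903894e+02]
 [ 0.00000000e+00  0.00000000e+00  0.00000000e+00  1.00000000e+00]]
```

```bash
python3 -m pendant '[[[1,0.522,-0.234,-0.046,0.17],[1,0.522,-0.234,-0.046,0.17],[1,0.522,-0.234,-0.046,0.17],[1,0.522,-0.234,-0.046,0.17],[1,0.522,-0.234,-0.046,0.17],[1,0.522,-0.234,-0.046,0.17],[1,0.522,-0.234,-0.046,0.17],[1,0.522,-0.234,-0.046,0.17]]]'
cat >> h.py <<'E'
def go(x,y,z,yaw=None):
    s=env.state(); M=R.from_euler("xyz",s["tcp_rot"]).as_matrix()
    d=M.T@(np.array([x,y,z])-s["eef_pos"])/1000
    y0=np.arctan2(M[1,0],M[0,0]); t=0 if yaw is None else y0-yaw
    print("t",round(s["t"],2),"at",s["eef_pos"].round(1),"yaw",round(y0,4),"-> row",d.round(4),round(t,4),"F",np.round(s["ft_force"],1),"op",round(s["opening"],3))
E
python3 -c "
from h import *
go(600,-256,260,.07)"
```

```text
t: 1.25
eef_pos: [464.2, -361.0, 247.1]
tcp_rot: [3.141, -0.0, 0.07]
ft_force: [0.8, -0.7, -0.5]
opening: 1.003
t 1.25 at [ 464.2 -361.   247.1] yaw 0.0697 -> row [ 0.1428 -0.0953 -0.0129] -0.0003 F [ 0.8 -0.7 -0.5] op 1.003
```

```bash
python3 -m pendant '[[[1,0.143,-0.095,-0.013,0],[1,0.143,-0.095,-0.013,0],[1,0.143,-0.095,-0.013,0],[1,0.143,-0.095,-0.013,0],[1,0.143,-0.095,-0.013,0],[1,0.143,-0.095,-0.013,0],[1,0.143,-0.095,-0.013,0],[1,0.143,-0.095,-0.013,0]]]'
python3 - <<'E'
from h import *
c,p,s=wrist(); cv2.imwrite("pics/w1.png",c["image"]); z=np.nan_to_num(p[...,2],nan=-99)
print("bench",np.median(z[(z>-15)&(z<15)]))
ok=(abs(p[...,0]-605)<90)&(abs(p[...,1]+257)<90)
for lo,hi in((70,95),(4,14)):
    m=ok&(z>lo)&(z<hi); print(lo,m.sum(),*rect(p,m)); q=p[m]; d=np.linalg.svd(q[:,:2]-q[:,:2].mean(0),full_matrices=False)[2][0]; print(q.mean(0),np.rad2deg(np.arctan2(d[1],d[0])))
go(440,187,250,.07)
E
```

```text
t: 2.05
eef_pos: [598.0, -258.8, 259.8]
tcp_rot: [3.141, 0.0, 0.068]
ft_force: [0.6, -0.6, -0.5]
opening: 1.004
bench -0.24869774999859828
70 2221 [ 605.9 -257.7] [30.2 69.6] 71.02 [70.9 79.7 83.4]
[ 607.7724532  -258.11769537   78.83605502] 160.53121021709435
4 947 [ 638.9 -268.6] [ 54.2 179.7] 44.27 [6.2 7.7 9.5]
[ 624.14724915 -253.51074692    7.76383433] 141.58801234661198
t 2.1 at [ 598.1 -258.8  259.9] yaw 0.0683 -> row [-0.1273 -0.4555  0.0098] -0.0017 F [-0.7 -0.9  0.7] op 1.0
```

View pics/w1.png

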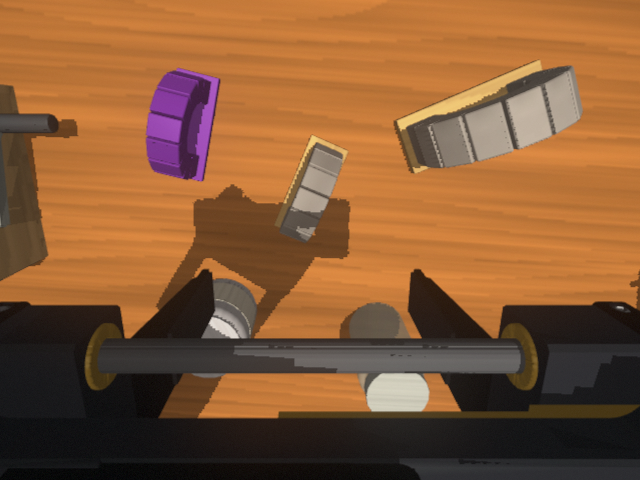

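The view confirms the small grey arch: crown rectangle 30 × 70, top at z = 83 and long axis at −19°. It sits at image (315,190), with the purple one at (180,125) and the big grey one at (490,120). Now over to the tab.

```bash
python3 -m pendant '[[[1,-0.127,-0.455,0.01,0],[1,-0.127,-0.455,0.01,0],[1,-0.127,-0.455,0.01,0],[1,-0.127,-0.455,0.01,0],[1,-0.127,-0.455,0.01,0],[1,-0.127,-0.455,0.01,0],[1,-0.127,-0.455,0.01,0],[1,-0.127,-0.455,0.01,0]]]'
python3 -c "
from h import *
go(440,187,250,.07)"
```

```text
t: 2.9
eef_pos: [463.7, 119.9, 251.5]
tcp_rot: [3.142, -0.001, 0.068]
ft_force: [1.2, -0.7, -0.7]
opening: 0.998
t 2.9 at [463.7 119.9 251.5] yaw 0.0684 -> row [-0.0191 -0.0685  0.0015] -0.0016 F [ 1.2 -0.7 -0.7] op 0.998
```

```bash
python3 -m pendant '[[[1,-0.019,-0.0685,0.0,0],[1,-0.019,-0.0685,0.0,0],[1,-0.019,-0.0685,0.0,0],[1,-0.019,-0.0685,0.0,0],[1,-0.019,-0.0685,0.0,0],[1,-0.019,-0.0685,0.0,0],[1,-0.019,-0.0685,0.0,0],[1,-0.019,-0.0685,0.0,0]]]'
python3 - <<'E'
from h import *
c,p,s=wrist(); cv2.imwrite("pics/w2.png",c["image"]); np.save("pics/w2.npy",p); z=np.nan_to_num(p[...,2],nan=-99)
ok=(z>98)&(z<122)&(p[...,0]>430)&(p[...,0]<720)&(abs(p[...,1]-185)<170)
print("z",np.percentile(z[ok],[5,50,95]))
# lid side edges and yaw by line fits
q=p[ok]; a=0.07
for it in range(2):
    X=q[:,0]*np.cos(a)+q[:,1]*np.sin(a); Y=-q[:,0]*np.sin(a)+q[:,1]*np.cos(a)
    print("a",a,"X",np.percentile(X,[.1,99.9]).round(1),"Y",np.percentile(Y,[.2,99.8]).round(1))
    f=[];l=[];r=[]
    xs=range(int(X.min())+45,int(X.max())-10,8)
    for b in xs:
        k=(X>b)&(X<b+8)
        if k.sum()>20: l.append((b+4,*np.percentile(Y[k],[.5,99.5])))
    l=np.array(l); print("right edge fit",np.polyfit(l[:,0],l[:,1],1),"left",np.polyfit(l[:,0],l[:,2],1)); print(l[::4].round(1))
    for b in range(int(X.min()),int(X.min())+44,4):
        k=(X>b)&(X<b+4)
        if k.sum()>5: print(" X",b,k.sum(),np.percentile(Y[k],[1,99]).round(1))
    e=[(b+5,np.percentile(X[(Y>b)&(Y<b+10)],1)) for b in range(115,190,10)]; print("tab front",np.round(e,1).tolist())
    break
E
```

```text
t: 3.7
eef_pos: [441.2, 185.4, 251.1]
tcp_rot: [3.142, 0.0, 0.069]
ft_force: [-0.4, 0.5, 0.2]
opening: 1.0
z [108.49440195 109.88595269 115.84790363]
a 0.07 X [451.1 617.1] Y [  2.8 292.5]
right edge fit [ -0.40317316 241.98137918] left [  0.29098759 123.98647369]
[[498.  109.5 198.5]
 [530.   16.1 291.6]
 [562.   16.  291.2]
 [594.    2.2 291.5]]
 X 449 198 [259.4 298.3]
 X 453 267 [262.7 296.2]
 X 457 154 [268.3 291.9]
 X 473 398 [110.1 197.1]
 X 477 503 [110.3 197.8]
 X 481 512 [110.5 197.4]
 X 485 538 [109.9 197.3]
 X 489 545 [110.  197.2]
tab front [[120.0, 475.8], [130.0, 475.8], [140.0, 475.9], [150.0, 476.0], [160.0, 476.0], [170.0, 475.9], [180.0, 476.0], [190.0, 475.9]]
```

View pics/w2.png

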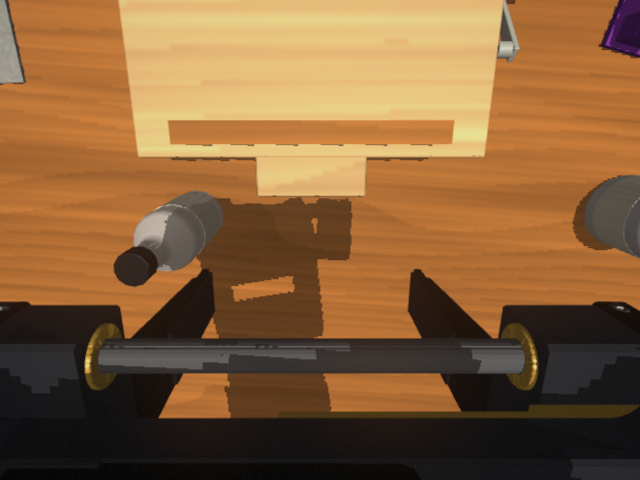

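The tab is at image (257–365, 157–195) and the glue bottle at (170,235), clear of the gripper. I'll check the finger midline against the tab while hovering close above it.

```bash
python3 -c "
from h import *
go(478.8,187.7,135,.07)
p=np.load('pics/w2.npy'); k=(p[...,2]>150)&(p[...,0]<470)&(p[...,1]>230)&(p[...,2]<185); print('glue top',*rect(p,k))
c,p,s=wrist(); print(c['fx'],c['cx'],c['cy']); g=c['range_z']; 
for v in (272,276,280,285,290):
    r=np.where((g[v]>0)&(g[v]<260))[0]; L=r[r<312]; Rr=r[r>312]; print(v,L.min() if len(L) else 0,L.max() if len(L) else 0,Rr.min() if len(Rr) else 0, Rr.max() if len(Rr) else 0, g[v,L.max()] if len(L) else 0)
T=np.array(c['tool_from_camera'])
"
```

```text
t 3.75 at [441.2 185.6 251.1] yaw 0.0691 -> row [0.0377 0.0004 0.1161] -0.0009 F [-0.6  1.   0.7] op 1.005
glue top [412.4 309.8] [26.2 25.6] 89.39 [157.2 169.5 170.9]
381.36893764857496 310.98918429769907 232.77901379191246
272 199 211 410 422 182.32657
276 197 211 410 424 182.56903
280 189 211 410 432 182.51955
285 184 212 409 437 183.9012
290 179 212 409 442 184.29163
```

```bash
python3 -m pendant '[[[1,0.0377,0,0,0],[1,0.0377,0,0.05,0],[1,0.0377,0,0.1,0],[1,0.0377,0,0.116,0],[1,0.0377,0,0.116,0],[1,0.0377,0,0.116,0],[1,0.0377,0,0.116,0],[1,0.0377,0,0.116,0]]]'
python3 -c "
from h import *
c,p,s=wrist(); g=c['range_z']; cv2.imwrite('pics/w3.png',c['image'])
M=R.from_euler('xyz',s['tcp_rot']).as_matrix(); q=(p-s['eef_pos'])@M   # tool coords
z=p[...,2]; k=(z>100)&(z<118)&(abs(q[...,1])<60)&(q[...,0]>-40)&(q[...,0]<12)
for a in range(-24,12,4):
    m=k&(q[...,0]>a)&(q[...,0]<a+4)
    if m.sum()>8: print(a,m.sum(),np.percentile(q[m][:,1],[.5,99.5]).round(1))
for v in (272,280,290):
    r=np.where((g[v]>0)&(g[v]<260))[0]; f=np.array([[*q[v,r[r<312].max()]],[*q[v,r[r>312].min()]]]); print(v,f.round(1).tolist())
go(478.8,188.2,86,.07)
"
```

```text
t: 4.6
eef_pos: [479.2, 188.7, 136.5]
tcp_rot: [-3.141, -0.002, 0.07]
ft_force: [-1.1, -0.3, -1.3]
opening: 1.001
-20 260 [-42.6  45.2]
-16 1027 [-42.8  45.7]
-12 1039 [-42.8  45.5]
-8 1037 [-42.6  45.4]
-4 1078 [-42.8  45.4]
0 1097 [-43.2  45.4]
4 1105 [-42.6  45.6]
8 1127 [-43.   45.5]
272 [[-0.2, 1.1, 26.3], [-0.5, 2.2, 27.2]]
280 [[-5.4, 1.1, 27.3], [-5.1, 2.2, 26.7]]
290 [[-11.2, 1.1, 26.7], [-11.0, 2.2, 26.4]]
t 4.65 at [479.  188.7 136.3] yaw 0.0699 -> row [-0.0004  0.0005  0.0503] -0.0001 F [-0.4  0.2  0.6] op 0.997
```

Fingers are centred on the tab to about 0.3 mm. I'll shift back 3 mm, descend and grip.

```bash
python3 -m pendant '[[[1,-0.003,0,0.01,0],[1,-0.003,0,0.02,0],[1,-0.003,0,0.03,0],[1,-0.003,0,0.04,0],[1,-0.003,0,0.05,0],[1,-0.003,0,0.05,0],[1,-0.003,0,0.05,0],[1,-0.003,0,0.05,0]]]'
python3 -m pendant '[[[0,0,0,0,0],[0,0,0,0,0],[0,0,0,0,0],[0,0,0,0,0],[0,0,0,0,0],[0,0,0,0,0],[0,0,0,0,0],[0,0,0,0,0]]]'
```

```text
t: 5.45
eef_pos: [475.8, 188.4, 85.4]
tcp_rot: [3.142, -0.0, 0.07]
ft_force: [-0.7, 0.6, 0.3]
opening: 0.999
t: 6.25
eef_pos: [475.8, 188.1, 85.5]
tcp_rot: [3.141, -0.001, 0.07]
ft_force: [0.3, -6.6, 1.9]
opening: 0.944
```

```bash
python3 -c "
import numpy as np
f=lambda t:np.array([208-(208*np.cos(t)-4.5*np.sin(t)),-(208*np.sin(t)+4.5*np.cos(t)-4.5)])/1000
for a,b in((0,.46),(.46,.92),(.92,1.38)):
    print([[round(float(x),4) for x in f(t)-f(a)] for t in np.linspace(a,b,9)[1:]])"
```

```text
[[0.0006, -0.0119], [0.0019, -0.0238], [0.0039, -0.0356], [0.0065, -0.0473], [0.0098, -0.0588], [0.0138, -0.0701], [0.0184, -0.0811], [0.0236, -0.0919]]
[[0.0058, -0.0104], [0.0123, -0.0205], [0.0193, -0.0302], [0.0268, -0.0395], [0.0349, -0.0483], [0.0435, -0.0567], [0.0525, -0.0645], [0.062, -0.0718]]
[[0.0099, -0.0068], [0.0201, -0.0129], [0.0307, -0.0185], [0.0416, -0.0235], [0.0527, -0.0278], [0.0641, -0.0315], [0.0757, -0.0345], [0.0874, -0.0369]]
```

```bash
python3 -m pendant '[[[0,0.0006,0,-0.012,0],[0,0.002,0,-0.024,0],[0,0.004,0,-0.0355,0],[0,0.0065,0,-0.047,0],[0,0.01,0,-0.059,0],[0,0.014,0,-0.07,0],[0,0.0185,0,-0.081,0],[0,0.0235,0,-0.092,0]]]'
python3 -m pendant '[[[0,0.006,0,-0.0105,0],[0,0.0125,0,-0.0205,0],[0,0.0195,0,-0.030,0],[0,0.027,0,-0.0395,0],[0,0.035,0,-0.0485,0],[0,0.0435,0,-0.0565,0],[0,0.0525,0,-0.0645,0],[0,0.062,0,-0.072,0]]]'
python3 - <<'E'
from h import *
c=env.read_camera("scene"); cv2.imwrite("pics/s1.png",c["image"][150:350,250:550]); go(540,190,236)
E
```

```text
t: 7.05
eef_pos: [499.3, 189.7, 177.3]
tcp_rot: [3.141, -0.0, 0.07]
ft_force: [5.9, -4.0, -7.8]
opening: 0.94
t: 7.85
eef_pos: [560.0, 193.9, 249.4]
tcp_rot: [3.141, 0.004, 0.07]
ft_force: [-2.9, -6.1, -4.2]
opening: 0.946
t 7.9 at [561.7 194.  250.6] yaw 0.0698 -> row [-0.0219  0.0025  0.0146] 0 F [-4.7 -5.4  4.6] op 0.948
```

View pics/s1.png

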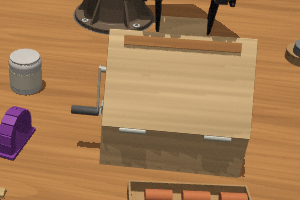

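The lid is rising, with the tab still pinched at crop (185,20) and the stay unfolding at crop (95,95). Continuing to the limit.

```bash
python3 -m pendant '[[[0,0.010,0,-0.007,0],[0,0.020,0,-0.013,0],[0,0.0305,0,-0.0185,0],[0,0.0415,0,-0.0235,0],[0,0.0525,0,-0.028,0],[0,0.064,0,-0.0315,0],[0,0.0755,0,-0.0345,0],[0,0.0875,0,-0.037,0]]]'
python3 -m pendant '[[[0,0.002,0,0,0],[0,0.004,0,0,0],[0,0.006,0,0,0],[0,0.006,0,0,0],[0,0.006,0,0,0],[0,0.006,0,0,0],[0,0.006,0,0,0],[0,0.006,0,0,0]]]'
python3 - <<'E'
from h import *
c=env.read_camera("scene"); cv2.imwrite("pics/s2.png",cv2.resize(c["image"][150:350,250:550],None,fx=2,fy=2)); go(540,190,236)
p=cloud(c); a=.07
X=p[...,0]*np.cos(a)+p[...,1]*np.sin(a)-600.8; Y=-p[...,0]*np.sin(a)+p[...,1]*np.cos(a)-153.7; Z=p[...,2]
m=(Y<-165)&(Y>-215)&(abs(X)<110)&(Z>30)&(Z<200); print("roller",m.sum(),np.median(X[m]),np.median(Z[m]),Z[m].max())
E
```

```text
t: 8.7
eef_pos: [638.9, 199.1, 282.6]
tcp_rot: [3.139, 0.03, 0.069]
ft_force: [-78.1, -19.7, -0.9]
opening: 0.944
t: 9.5
eef_pos: [639.6, 199.1, 282.6]
tcp_rot: [3.138, 0.041, 0.069]
ft_force: [-80.4, -20.2, 5.0]
opening: 0.941
t 9.55 at [639.6 199.1 282.6] yaw 0.0692 -> row [-0.098   0.002   0.0507] 0 F [-80.5 -19.4   4.8] op 0.939
roller 184 27.248454684175215 138.52681204464864 144.22517308223763
```

View pics/s2.png

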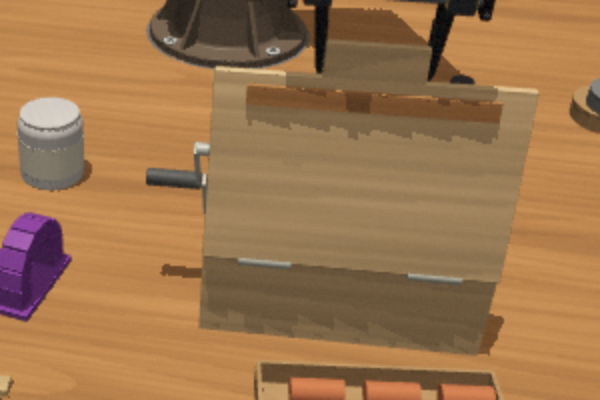

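The stay is at its stop: 80 N at the wrist and the roller at about (18,139) as expected when locked. Relax, release, then rise.

```bash
python3 -m pendant '[[[0,-0.004,0,0,0],[0,-0.008,0,0,0],[0,-0.012,0,0,0],[0,-0.013,0,0,0],[0,-0.013,0,0,0],[1,-0.013,0,0,0],[1,-0.013,0,0,0],[1,-0.013,0,0,0]]]'
python3 -m pendant '[[[1,0,0,0,0],[1,0,0,-0.01,0],[1,0,0,-0.025,0],[1,0,0,-0.05,0],[1,0,0,-0.08,0],[1,0,0,-0.08,0],[1,0,0,-0.08,0],[1,0,0,-0.08,0]]]'
python3 - <<'E'
from h import *
c=env.read_camera("scene"); go(560,120,360,.07)
p=cloud(c); a=.07
def ch(p): return p[...,0]*np.cos(a)+p[...,1]*np.sin(a)-600.8, -p[...,0]*np.sin(a)+p[...,1]*np.cos(a)-153.7, p[...,2]
X,Y,Z=ch(p)
m=(Y<-165)&(Y>-215)&(abs(X)<110)&(Z>30)&(Z<200); print("roller",m.sum(),np.median(X[m]),np.median(Z[m]),Z[m].max())
# lid outer (far) face plane: fit X vs Z
m=(abs(Y)<120)&(X>30)&(X<115)&(Z>130)&(Z<270); f=np.polyfit(Z[m]-100,X[m],1); print("lid angle",np.arctan(-1/f[0]),f)
E
```

```text
t: 10.35
eef_pos: [634.4, 200.2, 282.2]
tcp_rot: [3.141, 0.021, 0.07]
ft_force: [-30.8, -3.1, -12.8]
opening: 0.998
t: 11.15
eef_pos: [641.0, 200.1, 365.2]
tcp_rot: [-3.142, 0.001, 0.07]
ft_force: [-0.4, -0.0, -0.5]
opening: 0.998
t 11.2 at [641.  200.1 365.1] yaw 0.0699 -> row [-0.0864  0.0742  0.0052] -0.0001 F [ 0.2 -0.1 -0.6] op 1.0
roller 177 19.737014576765887 143.4158313570493 149.32950208698736
lid angle 1.3684987247729152 [ -0.20510317 102.27772142]
```

The stay holds without the gripper: lid at 1.36, roller still high. Now to the arch.

```bash
python3 -m pendant '[[[1,-0.067,0.454,0,0.403],[1,-0.067,0.454,0,0.403],[1,-0.067,0.454,0,0.403],[1,-0.067,0.454,0,0.403],[1,-0.067,0.454,0,0.403],[1,-0.067,0.454,0.05,0.403],[1,-0.067,0.454,0.1,0.403],[1,-0.067,0.454,0.15,0.403]]]'
python3 - <<'E'
from h import *
go(605,-258,150,-.333)
E
```

```text
t: 12.0
eef_pos: [612.0, -179.6, 295.3]
tcp_rot: [3.141, -0.002, -0.334]
ft_force: [1.6, -0.1, -0.6]
opening: 1.002
t 12.0 at [ 612.  -179.6  295.3] yaw -0.3343 -> row [0.0188 0.0764 0.1453] -0.0013 F [ 1.6 -0.1 -0.6] op 1.002
```

```bash
python3 -m pendant '[[[1,0.019,0.076,0,0],[1,0.019,0.076,0.03,0],[1,0.019,0.076,0.08,0],[1,0.019,0.076,0.12,0],[1,0.019,0.076,0.145,0],[1,0.019,0.076,0.145,0],[1,0.019,0.076,0.145,0],[1,0.019,0.076,0.145,0]]]'
python3 - <<'E'
from h import *
c,p,s=wrist(); M=R.from_euler('xyz',s['tcp_rot']).as_matrix(); q=(p-s['eef_pos'])@M; z=p[...,2]
m=(z>68)&(z<92)&(abs(q[...,0])<70)&(abs(q[...,1])<45); qq=q[m]
print(m.sum(),"z top",np.percentile(z[m],[50,95]),"tool x",np.percentile(qq[:,0],[1,99]),"tool y",np.percentile(qq[:,1],[1,50,99]))
for a in range(-30,40,10):
    k=m&(q[...,0]>a)&(q[...,0]<a+10)&(z>73)
    if k.sum()>20: print(a,np.percentile(q[k][:,1],[1,99]).round(1),np.median(z[k]).round(1))
g=c['range_z']
go(605,-258,52.5,-.333)
t=env.read_camera("top"); cv2.imwrite("pics/t1.png",cv2.resize(t["image"][160:300,130:320],None,fx=3,fy=3,interpolation=cv2.INTER_CUBIC))
for n in("top","scene"):
    P=cloud(env.read_camera(n)); a=.07
    X=P[...,0]*np.cos(a)+P[...,1]*np.sin(a)-600.8; Y=-P[...,0]*np.sin(a)+P[...,1]*np.cos(a)-153.7; Z=P[...,2]
    i=(abs(X)<85)&(abs(Y)<128)&(Z<95)
    if (i&(Z>45)).sum()>20: print(n,"house >45: X",np.percentile(X[i&(Z>45)],[2,98]),"Y",np.percentile(Y[i&(Z>45)],[2,98]),"Z",np.percentile(Z[i],98))
    k=i&(Z<25)
    if k.sum()>20: print(n,"floor",k.sum(),np.median(Z[k]),"Y",np.percentile(Y[k],[2,98]),"X",np.percentile(X[k],[2,98]))
E
```

```text
t: 12.8
eef_pos: [606.0, -255.3, 152.1]
tcp_rot: [3.141, -0.002, -0.333]
ft_force: [1.2, -0.0, -0.1]
opening: 1.0
4338 z top [79.71638773 83.37066016] tool x [-34.02544929  35.32206481] tool y [-11.80536982   2.76340373  17.26237066]
-30 [-11.8  17. ] 76.2
-20 [-12.1  17.1] 80.5
-10 [-11.8  17.4] 82.8
0 [-11.7  17.3] 82.7
10 [-11.7  17.2] 80.4
20 [-11.7  17.3] 76.4
30 [-10.9  16.4] 73.8
t 12.85 at [ 606.  -255.3  152.2] yaw -0.333 -> row [-0.0003  0.0028  0.0997] 0.0 F [-0.6 -0.6  0.2] op 0.999
top house >45: X [-46.90665618  17.55318666] Y [ 53.90254849 117.70317799] Z 75.04721336888643
top floor 5044 9.171268124221793 Y [-121.19349639  120.21933934] X [-75.44414589  82.09985218]
scene floor 1923 -750.5750124352975 Y [-123.8172337  121.8498541] X [-83.66497054   0.37152455]
```

View pics/t1.png

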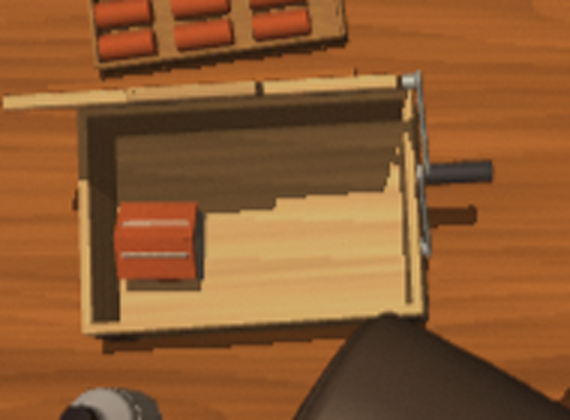

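The target's crown is centred. In the top view the house is at (158,240) in the crop, chest X −47..18, Y 54..118, and the right part is free. Arch goes to chest (−15, −40), aligned with the chest. Grasp it.

```bash
python3 -m pendant '[[[1,0,0.002,0.03,0],[1,0,0.002,0.06,0],[1,0,0.002,0.085,0],[1,0,0.002,0.0995,0],[1,0,0.002,0.0995,0],[0.2,0,0.002,0.0995,0],[0.2,0,0.002,0.0995,0],[0.2,0,0.002,0.0995,0]]]'
python3 -m pendant '[[[0,0,0,0,0],[0,0,0,0,0],[0,0,0,0,0],[0,0,0,0,0],[0,0,0,-0.005,0],[0,0,0,-0.015,0],[0,0,0,-0.03,0],[0,0,0,-0.05,0]]]'
python3 - <<'E'
from h import *
X,Y,a=600.8-15,153.7-40,.07
print(X*np.cos(a)-Y*np.sin(a),X*np.sin(a)+Y*np.cos(a)); go(X*np.cos(a)-Y*np.sin(a),X*np.sin(a)+Y*np.cos(a),245,.07)
E
```

```text
t: 13.8
eef_pos: [605.2, -257.2, 52.2]
tcp_rot: [3.141, -0.002, -0.333]
ft_force: [0.2, 0.0, 0.3]
opening: 0.806
t: 14.6
eef_pos: [604.3, -256.8, 101.7]
tcp_rot: [-3.141, 0.001, -0.333]
ft_force: [-0.3, -0.1, -3.6]
opening: 0.312
576.4128742060936 154.39406869912457
t 14.6 at [ 604.3 -256.8  101.7] yaw -0.3332 -> row [-0.161  -0.3795 -0.1431] -0.4032 F [-0.3 -0.1 -3.6] op 0.312
```

```bash
python3 -m pendant '[[[0,0,0,-0.04,0],[0,0,0,-0.085,0],[0,-0.02,-0.03,-0.125,0],[0,-0.035,-0.07,-0.143,-0.1],[0,-0.05,-0.115,-0.143,-0.2],[0,-0.07,-0.16,-0.143,-0.3],[0,-0.09,-0.205,-0.143,-0.4],[0,-0.11,-0.25,-0.143,-0.403]]]'
python3 - <<'E'
from h import *
go(576.4,154.4,245,.07)
E
```

```text
t: 15.4
eef_pos: [581.8, 17.1, 245.2]
tcp_rot: [3.141, -0.001, 0.073]
ft_force: [0.8, -0.4, -3.0]
opening: 0.315
t 15.4 at [581.8  17.1 245.2] yaw 0.073 -> row [ 4.700e-03 -1.373e-01  1.000e-04] 0.003 F [ 0.8 -0.4 -3. ] op 0.315
```

```bash
python3 -m pendant '[[[0,0.0047,-0.035,0,0],[0,0.0047,-0.07,0,0],[0,0.0047,-0.105,0,0],[0,0.0047,-0.13,0,0],[0,0.0047,-0.137,0,0],[0,0.0047,-0.137,0,0.003],[0,0.0047,-0.137,0,0.003],[0,0.0047,-0.137,0,0.003]]]'
python3 - <<'E'
from h import *
go(576.4,154.4,75,.07)
c,p,s=wrist(); cv2.imwrite("pics/w4.png",c["image"]); M=R.from_euler('xyz',s['tcp_rot']).as_matrix(); q=(p-s['eef_pos'])@M; z=p[...,2]
# arch base top near tool z: below
a=.07;X=p[...,0]*np.cos(a)+p[...,1]*np.sin(a)-600.8; Y=-p[...,0]*np.sin(a)+p[...,1]*np.cos(a)-153.7
k=(z<60)&(z>-5)&(abs(X)<85)&(abs(Y)<125); print("floor z",np.median(z[k&(z<20)]) )
k=(z>165)&(z<260)&(abs(q[...,0])<75)&(q[...,0]>12)&(abs(q[...,1])<40); print("arch ahead of fingers: x max",np.percentile(q[k][:,0],99),"y",np.percentile(q[k][:,1],[1,99]),"zmin",np.percentile(z[k],[1,5]))
E
```

```text
t: 16.2
eef_pos: [577.7, 151.1, 244.1]
tcp_rot: [3.141, -0.0, 0.066]
ft_force: [0.5, -0.4, -2.9]
opening: 0.314
t 16.2 at [577.7 151.1 244.1] yaw 0.0656 -> row [-0.0011 -0.0034  0.1691] -0.0044 F [ 0.5 -0.4 -2.9] op 0.314
floor z 7.738880027556604
arch ahead of fingers: x max 55.660150853109634 y [-19.92248856  22.41048173] zmin [187.12358859 188.06653519]
```

View pics/w4.png

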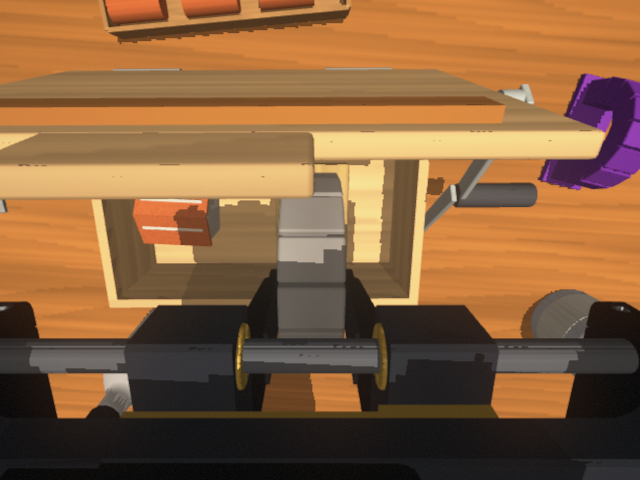

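The view shows the arch hanging straight and clear of the house, with the floor at z≈8. The wrist camera, on the tool's +x side, would come close to the lid on descent. I'll back off and make a half turn first, which is the same grasp.

```bash
python3 -m pendant '[[[0,-0.03,0,0,0],[0,-0.07,0,-0.01,0],[0,-0.1,0,-0.02,-0.13],[0,-0.11,0,-0.02,-0.26],[0,-0.11,0,-0.02,-0.4],[0,-0.11,0,-0.02,-0.54],[0,-0.11,0,-0.02,-0.68],[0,-0.11,0,-0.02,-0.82]]]'
python3 -m pendant '[[[0,0,0,0,-0.14],[0,0,0,0,-0.28],[0,0,0,0,-0.42],[0,0,0,0,-0.56],[0,0,0,0,-0.7],[0,0,0,0,-0.84],[0,0,0,0,-0.98],[0,0,0,0,-1.12]]]'
python3 - <<'E'
from h import *
go(467,147,265,.07+np.pi); print(env.state()["joints"])
E
```

```text
t: 17.05
eef_pos: [467.9, 144.2, 264.1]
tcp_rot: [3.141, -0.0, 0.891]
ft_force: [-0.0, -0.7, -2.3]
opening: 0.311
t: 17.85
eef_pos: [468.0, 144.2, 264.0]
tcp_rot: [3.141, 0.0, 2.011]
ft_force: [-0.1, 0.7, -3.3]
opening: 0.313
t 17.85 at [468.  144.2 264. ] yaw 2.0114 -> row [ 0.003   0.0003 -0.001 ] -1.2002 F [-0.1  0.7 -3.3] op 0.313
[ 1.63940035e-01  2.44411190e-01  1.81265379e+00 -1.45841333e-04
  1.08436330e+00 -2.76581859e-01]
```

```bash
python3 -m pendant '[[[0,0,0,0,-0.14],[0,0,0,0,-0.28],[0,0,0,0,-0.42],[0,0,0,0,-0.56],[0,0,0,0,-0.7],[0,0,0,0,-0.84],[0,0,0,0,-0.98],[0,0,0,0,-1.12]]]'
python3 - <<'E'
from h import *
go(576.4,154.4,245,.07+np.pi)
E
```

```text
t: 18.65
eef_pos: [468.0, 144.2, 264.0]
tcp_rot: [-3.141, 0.0, 3.131]
ft_force: [-0.3, -0.0, -4.0]
opening: 0.312
t 18.65 at [468.  144.2 264. ] yaw 3.1314 -> row [-0.1083  0.0113  0.019 ] -0.0802 F [-0.3 -0.  -4. ] op 0.312
```

```bash
python3 -m pendant '[[[0,-0.03,0.003,0,-0.08],[0,-0.07,0.007,0.01,-0.08],[0,-0.1,0.011,0.019,-0.08],[0,-0.108,0.0113,0.019,-0.08],[0,-0.108,0.0113,0.019,-0.08],[0,-0.108,0.0113,0.019,-0.08],[0,-0.108,0.0113,0.019,-0.08],[0,-0.108,0.0113,0.019,-0.08]]]'
python3 - <<'E'
from h import *
go(576.4,154.4,72,.07+np.pi)
E
```

```text
t: 19.45
eef_pos: [575.4, 154.6, 245.6]
tcp_rot: [-3.142, 0.001, -3.076]
ft_force: [0.0, 0.6, -3.2]
opening: 0.313
t 19.45 at [575.4 154.6 245.6] yaw -3.0763 -> row [-0.0008 -0.0002  0.1736] -6.2879 F [ 0.   0.6 -3.2] op 0.313
```

```bash
python3 -m pendant '[[[0,-0.001,0,0.025,0],[0,-0.001,0,0.055,0],[0,-0.001,0,0.085,0],[0,-0.001,0,0.115,0],[0,-0.001,0,0.14,0],[0,-0.001,0,0.16,0],[0,-0.001,0,0.171,0],[0,-0.001,0,0.171,0]]]'
python3 -m pendant '[[[0,0,0,0.002,0],[0,0,0,0.004,0],[0,0,0,0.006,0],[0,0,0,0.008,0],[0,0,0,0.009,0],[0,0,0,0.010,0],[0,0,0,0.011,0],[0,0,0,0.011,0]]]'
```

```text
t: 20.25
eef_pos: [576.5, 154.7, 73.3]
tcp_rot: [-3.141, -0.001, -3.076]
ft_force: [0.5, 0.3, -3.3]
opening: 0.313
t: 21.05
eef_pos: [580.1, 155.0, 69.1]
tcp_rot: [3.141, 0.01, -3.076]
ft_force: [-7.0, -2.0, 44.2]
opening: 0.313
```

Unexpected contact, 44 N about 9 mm above the expected set-down. I'm backing up to look.

```bash
python3 -m pendant '[[[0,0,0,-0.004,0],[0,0,0,-0.009,0],[0,0,0,-0.011,0],[0,0,0,-0.011,0],[0,0,0,-0.011,0],[0,0,0,-0.011,0],[0,0,0,-0.011,0],[0,0,0,-0.011,0]]]'
python3 - <<'E'
from h import *
a=env.read_camera("scene")["image"][120:360,220:560]; b=env.read_camera("wrist")["image"]; cv2.imwrite("pics/m1.png",np.hstack([cv2.resize(a,(510,360)),cv2.resize(b,(290,218))[:218,:].copy() if 0 else cv2.copyMakeBorder(cv2.resize(b,(290,218)),0,142,0,0,cv2.BORDER_CONSTANT)]))
P=cloud(env.read_camera("top")); al=.07
X=P[...,0]*np.cos(al)+P[...,1]*np.sin(al)-600.8; Y=-P[...,0]*np.sin(al)+P[...,1]*np.cos(al)-153.7; Z=P[...,2]
k=(abs(X)<85)&(abs(Y)<125)&(Z<60)&(Z>0);
print("low pts",k.sum(),np.median(Z[k]) if k.any() else 0)
go(576.4,154.4,72)
E
```

```text
t: 21.85
eef_pos: [577.0, 154.6, 73.7]
tcp_rot: [-3.141, -0.0, -3.076]
ft_force: [0.6, -0.3, -2.5]
opening: 0.31
low pts 734 9.161869337293087
t 22.0 at [577.  154.6  73.8] yaw -3.0764 -> row [ 0.0006 -0.0002  0.0018] 0 F [-0.3 -0.2 -3. ] op 0.318
```

View pics/m1.png

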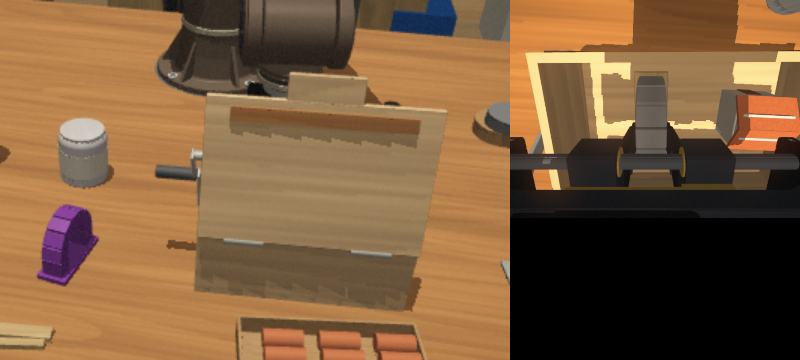

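The picture shows nothing between the arch and the floor, and the lid is still up. The arch may hang lower or tilted in the jaws, so I'll measure it there.

```bash
python3 - <<'E'
from h import *
c,p,s=wrist(); M=R.from_euler('xyz',s['tcp_rot']).as_matrix(); q=(p-s['eef_pos'])@M; z=p[...,2]
m=(abs(q[...,1]-1)<10)&(q[...,0]>-10)&(q[...,0]<75)&(q[...,2]>-45)
print("TCP z",s['eef_pos'][2])
for a in range(0,72,4):
    k=m&(q[...,0]>a)&(q[...,0]<a+4)
    if k.sum()>5: print(a,k.sum(),"z-TCP",(np.percentile(z[k],[5,50,95])-s['eef_pos'][2]).round(1),"abs",np.median(z[k]).round(1))
E
tail -5 h.py >/dev/null
```

```text
TCP z 73.77742942434546
0 398 z-TCP [20.8 21.7 22.6] abs 95.4
4 395 z-TCP [20.8 21.7 22.7] abs 95.5
8 421 z-TCP [20.8 21.7 22.6] abs 95.5
12 440 z-TCP [17.2 20.1 21.9] abs 93.9
16 484 z-TCP [18.4 19.9 21.3] abs 93.7
20 489 z-TCP [16.6 18.1 19.6] abs 91.9
24 485 z-TCP [14.9 16.2 17.7] abs 90.0
28 479 z-TCP [12.9 14.5 15.8] abs 88.2
32 503 z-TCP [ 8.6 10.6 13.9] abs 84.4
36 523 z-TCP [ 5.4  8.3 10.7] abs 82.1
40 495 z-TCP [0.7 3.5 6. ] abs 77.2
44 518 z-TCP [-7.3 -1.8  1.1] abs 72.0
48 482 z-TCP [-16.3  -9.8  -6.5] abs 64.0
52 592 z-TCP [-53.6 -35.2 -17.8] abs 38.6
56 301 z-TCP [-66.7 -53.9 -52. ] abs 19.8
60 227 z-TCP [-67. -66. -65.] abs 7.7
64 204 z-TCP [-67.1 -65.9 -64.8] abs 7.9
68 133 z-TCP [-67.1 -65.9 -64.9] abs 7.9
```

The arch hangs level but sits 9 mm lower in the jaws, so its underside is 4.5 mm above the floor. The contact was simply the floor. Lowering in small steps.

```bash
python3 -m pendant '[[[0,0,0,0.001,0],[0,0,0,0.002,0],[0,0,0,0.003,0],[0,0,0,0.0035,0],[0,0,0,0.004,0],[0,0,0,0.004,0],[0,0,0,0.0045,0],[0,0,0,0.0045,0]]]'
```

```text
t: 22.85
eef_pos: [577.0, 154.6, 69.7]
tcp_rot: [-3.141, 0.0, -3.076]
ft_force: [-2.3, -0.1, 2.2]
opening: 0.312
```

Contact made (load gone from −3 to +2 N). Release and rise.

```bash
python3 -m pendant '[[[0.34,0,0,0.0,0],[0.38,0,0,0,0],[0.42,0,0,0,0],[0.46,0,0,0,0],[0.5,0,0,0,0],[0.5,0,0,0,0],[0.5,0,0,0,0],[0.5,0,0,0,0]]]'
python3 -m pendant '[[[0.5,0,0,-0.01,0],[0.5,0,0,-0.03,0],[0.5,0,0,-0.06,0],[0.5,0,0,-0.1,0],[0.5,0,0,-0.14,0],[0.5,0,0,-0.17,0],[0.5,0,0,-0.17,0],[0.5,0,0,-0.17,0]]]'
python3 - <<'E'
from h import *
c,p,s=wrist(); z=p[...,2]; a=.07
X=p[...,0]*np.cos(a)+p[...,1]*np.sin(a)-600.8; Y=-p[...,0]*np.sin(a)+p[...,1]*np.cos(a)-153.7
m=(abs(X+15)<70)&(abs(Y+40)<40)&(z>60)&(z<110); print("crown z",np.percentile(z[m],[50,97,99.5]),"X",np.percentile(X[m],[1,99]),"Y",np.percentile(Y[m],[1,99]))
m=(abs(X)<85)&(abs(Y)<128)&(z>45)&(z<90)&(Y>10); print("house X",np.percentile(X[m],[2,98]),"Y",np.percentile(Y[m],[2,98]),z[m].max())
X,Y=600.8-25,153.7-195
print(X*np.cos(a)-Y*np.sin(a),X*np.sin(a)+Y*np.cos(a)); go(X*np.cos(a)-Y*np.sin(a),X*np.sin(a)+Y*np.cos(a),240,.07+np.pi/2)
cv2.imwrite("pics/w5.png",c["image"])
E
```

```text
t: 23.65
eef_pos: [577.0, 154.6, 69.4]
tcp_rot: [-3.142, 0.0, -3.076]
ft_force: [-0.5, 0.4, 0.6]
opening: 0.5
t: 24.45
eef_pos: [576.9, 154.6, 240.2]
tcp_rot: [3.142, 0.001, -3.076]
ft_force: [-0.4, 0.3, 0.1]
opening: 0.499
crown z [85.77891014 91.56411108 92.16360936] X [-64.02531603  25.72988096] Y [-55.7309791  -26.67942531]
house X [-48.74557875  14.49021723] Y [ 52.02450259 116.42878997] 78.61562428927283
577.2785055408784 -0.9257648135090903
t 24.5 at [576.6 154.6 239.1] yaw -3.0764 -> row [ 0.0094 -0.1552 -0.0008] -4.7172 F [ 0.2 -1.3  0.3] op 0.499
```

The arch stands upright on the floor at chest (−19,−41), crown top at 91–92, and the house hasn't moved. Next, go to the stay roller with shut fingers.

```bash
python3 -m pendant '[[[0,0.03,-0.02,0,0],[0,0.044,-0.06,0,0],[0,0.044,-0.105,0,0],[0,0.044,-0.15,0,-0.1],[0,0.044,-0.15,0,-0.24],[0,0.044,-0.15,0,-0.38],[0,0.044,-0.15,0,-0.52],[0,0.044,-0.15,0,-0.66]]]'
python3 - <<'E'
from h import *
a=.07
for cx,cy,z in((-25,-190,240),(-25,-190,125),(20,-190,95)):
    X,Y=600.8+cx,153.7+cy; go(X*np.cos(a)-Y*np.sin(a),X*np.sin(a)+Y*np.cos(a),z,-2.33)
print(env.state()["joints"])
P=cloud(env.read_camera("top")); X=P[...,0]*np.cos(a)+P[...,1]*np.sin(a)-600.8; Y=-P[...,0]*np.sin(a)+P[...,1]*np.cos(a)-153.7; Z=P[...,2]
m=(Y<-165)&(Y>-200)&(abs(X)<60)&(Z>110)&(Z<170); print("roller top",m.sum(),np.median(X[m]),np.percentile(Z[m],90),np.percentile(Y[m],[2,98]))
P=cloud(env.read_camera("scene")); X=P[...,0]*np.cos(a)+P[...,1]*np.sin(a)-600.8; Y=-P[...,0]*np.sin(a)+P[...,1]*np.cos(a)-153.7; Z=P[...,2]
m=(Y<-165)&(Y>-200)&(abs(X)<60)&(Z>110)&(Z<170); print("roller scene",m.sum(),np.median(X[m]),np.median(Z[m]))
E
```

```text
t: 25.3
eef_pos: [542.3, 2.0, 238.0]
tcp_rot: [3.14, -0.002, -2.411]
ft_force: [-1.4, 0.5, 1.1]
opening: 0.006
t 25.3 at [542.3   2.  238. ] yaw -2.411 -> row [-0.0272 -0.0215 -0.0021] -0.081 F [-1.4  0.5  1.1] op 0.006
t 25.3 at [542.3   2.  238. ] yaw -2.411 -> row [-0.0274 -0.0217  0.1129] -0.081 F [-1.4  0.5  1.1] op 0.006
t 25.3 at [542.3   2.  238. ] yaw -2.411 -> row [-0.063  -0.0494  0.1428] -0.081 F [-1.4  0.5  1.1] op 0.006
[-1.18165705e-01  3.50041461e-01  1.73007851e+00 -9.09801339e-05
  1.06413620e+00 -2.41950087e+00]
  return _methods._mean(a, axis=axis, dtype=dtype,
  ret = ret.dtype.type(ret / rcount)
Traceback (most recent call last):
IndexError: index -1 is out of bounds for axis 0 with size 0
```

```bash
python3 -m pendant '[[[0,-0.027,-0.0215,0.02,0],[0,-0.027,-0.0215,0.04,0],[0,-0.027,-0.0215,0.06,0],[0,-0.027,-0.0215,0.08,0],[0,-0.027,-0.0215,0.1,0],[0,-0.027,-0.0215,0.113,0],[0,-0.027,-0.0215,0.113,0],[0,-0.027,-0.0215,0.113,0]]]'
python3 - <<'E'
from h import *
a=.07
for cx,cy,z in((-5,-190,119),(22,-190,93)):
    X,Y=600.8+cx,153.7+cy; go(X*np.cos(a)-Y*np.sin(a),X*np.sin(a)+Y*np.cos(a),z,-2.41)
c=env.read_camera("scene"); P=cloud(c);X=P[...,0]*np.cos(a)+P[...,1]*np.sin(a)-600.8; Y=-P[...,0]*np.sin(a)+P[...,1]*np.cos(a)-153.7; Z=P[...,2]
m=(Y<-165)&(Y>-205)&(abs(X)<60)&(Z>110)&(Z<170); print("roller scene",m.sum(),np.median(X[m]),np.median(Z[m]))
cv2.imwrite("pics/s3.png",cv2.resize(c["image"][150:350,220:520],None,fx=2,fy=2))
E
```

```text
t: 26.15
eef_pos: [577.4, 3.9, 126.4]
tcp_rot: [3.141, -0.0, -2.417]
ft_force: [0.1, 0.1, 0.9]
opening: 0.004
t 26.15 at [577.4   3.9 126.4] yaw -2.4173 -> row [-0.0156 -0.0117  0.0074] -0.0073 F [0.1 0.1 0.9] op 0.004
t 26.15 at [577.4   3.9 126.4] yaw -2.4173 -> row [-0.037  -0.0282  0.0334] -0.0073 F [0.1 0.1 0.9] op 0.004
roller scene 354 -9.145403642973008 145.0394539074956
```

View pics/s3.png

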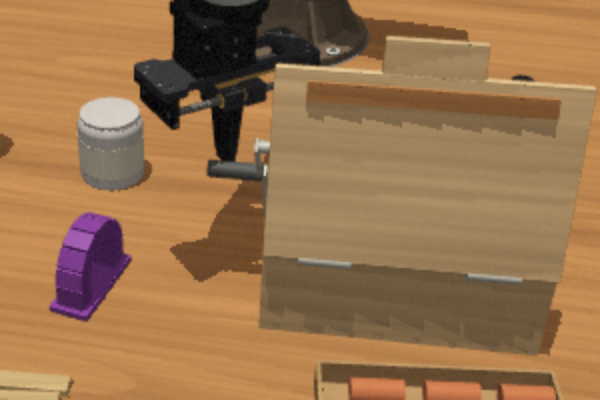

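The shut fingers stand at (230,140), just on the robot's side of the roller at (240,170). Push over and down.

```bash
python3 -m pendant '[[[0,-0.005,-0.004,0.001,0],[0,-0.010,-0.0075,0.003,0],[0,-0.0155,-0.0117,0.007,0],[0,-0.019,-0.0145,0.012,0],[0,-0.0225,-0.017,0.017,0],[0,-0.026,-0.0195,0.022,0],[0,-0.030,-0.0225,0.027,0],[0,-0.034,-0.0255,0.031,0]]]'
python3 - <<'E'
from h import *
a=.07
c=env.read_camera("scene"); P=cloud(c);X=P[...,0]*np.cos(a)+P[...,1]*np.sin(a)-600.8; Y=-P[...,0]*np.sin(a)+P[...,1]*np.cos(a)-153.7; Z=P[...,2]
m=(abs(Y)<120)&(X>20)&(X<115)&(Z>130)&(Z<270); f=np.polyfit(Z[m]-100,X[m],1); print("lid angle",np.arctan(-1/f[0]),f)
m=(Y<-175)&(Y>-205)&(X>-5)&(X<70)&(Z>60)&(Z<170)&(c["image"].max(-1)<75); print("dark: Xmax",np.percentile(X[m],[90,98]),np.median(Z[m]))
cv2.imwrite("pics/s4.png",cv2.resize(c["image"][150:350,220:520],None,fx=2,fy=2))
go(*env.state()["eef_pos"])
E
```

```text
t: 27.0
eef_pos: [618.0, 7.3, 94.0]
tcp_rot: [3.138, -0.004, -2.416]
ft_force: [-13.3, -3.3, -1.1]
opening: 0.006
lid angle 1.2638827771825176 [ -0.31692771 102.26066695]
dark: Xmax [45.89224418 48.18824536] 126.41471273006236
t 27.05 at [618.2   7.3  93.2] yaw -2.4162 -> row [0. 0. 0.] 0 F [-8.6 -2.5 -1.7] op 0.002
```

```bash
python3 -m pendant '[[[0,-0.002,-0.0015,0.002,0],[0,-0.004,-0.003,0.004,0],[0,-0.006,-0.0045,0.006,0],[0,-0.008,-0.006,0.008,0],[0,-0.009,-0.0065,0.009,0],[0,-0.009,-0.0065,0.009,0],[0,-0.009,-0.0065,0.009,0],[0,-0.009,-0.0065,0.009,0]]]'
python3 -m pendant '[[[0,0.02,0.015,0,0],[0,0.04,0.03,0,0],[0,0.06,0.045,-0.02,0],[0,0.06,0.045,-0.06,0],[0,0.06,0.045,-0.1,0],[0,0.06,0.045,-0.15,0],[0,0.06,0.045,-0.2,0],[0,0.06,0.045,-0.25,0]]]'
python3 - <<'E'
from h import *
a=.07
c=env.read_camera("scene"); P=cloud(c);X=P[...,0]*np.cos(a)+P[...,1]*np.sin(a)-600.8; Y=-P[...,0]*np.sin(a)+P[...,1]*np.cos(a)-153.7; Z=P[...,2]
m=(abs(Y)<120)&(X>10)&(X<115)&(Z>130)&(Z<260); f=np.polyfit(Z[m]-100,X[m],1); print("lid angle",np.arctan(-1/f[0]),f)
m=(Y<-170)&(Y>-205)&(abs(X)<80)&(Z>60)&(Z<170); print("roller",m.sum(),np.median(X[m]),np.median(Z[m]))
m=(abs(Y)<40)&(Z>285)&(Z<325)&(X<60)&(X>-20); print("tab",m.sum(),np.percentile(X[m],[2,50,98]),np.percentile(Z[m],[50,98]),np.percentile(Y[m],[1,99]))
go(520,100,345,.07+np.pi)
E
```

```text
t: 27.85
eef_pos: [624.5, 8.1, 83.1]
tcp_rot: [3.131, -0.012, -2.416]
ft_force: [-25.7, -6.5, -2.7]
opening: 0.008
t: 28.65
eef_pos: [556.1, 2.5, 338.4]
tcp_rot: [-3.141, 0.001, -2.416]
ft_force: [0.6, -0.0, -0.1]
opening: 0.003
lid angle 1.1108060336180492 [ -0.49543668 102.95657267]
roller 156 50.161020812666095 112.04507855951137
tab 443 [-1.62128793  4.55851392 10.32396518] [293.41549698 300.94018014] [-38.98499347  39.31201111]
t 28.7 at [558.1   2.3 346.7] yaw -2.4162 -> row [-0.0363  0.0983  0.0011] -5.6278 F [-1.5  0.3  5.6] op 0.007
```

The stay is broken: lid at 1.11, roller displaced well past 30 mm. Next I'll re-pinch the tab from above and carry it down.

Run:
```python
from h import *
a=.07; X,Y=600.8+6,153.7+.4; print(X*np.cos(a)-Y*np.sin(a),X*np.sin(a)+Y*np.cos(a)); go(X*np.cos(a)-Y*np.sin(a),X*np.sin(a)+Y*np.cos(a),335,.07-np.pi)
```

```text
594.5357541789762 196.16392890344525
t 28.7 at [558.1   2.3 346.7] yaw -2.4162 -> row [-0.1558  0.1209  0.0119] 0.6554 F [-1.5  0.3  5.6] op 0.007
```

```bash
python3 -m pendant '[[[1,-0.03,0.024,0,0.1],[1,-0.06,0.048,0,0.24],[1,-0.09,0.072,0,0.38],[1,-0.12,0.096,0,0.52],[1,-0.156,0.121,0.01,0.655],[1,-0.156,0.121,0.01,0.655],[1,-0.156,0.121,0.01,0.655],[1,-0.156,0.121,0.01,0.655]]]'
python3 - <<'E'
from h import *
c,p,s=wrist(); M=R.from_euler('xyz',s['tcp_rot']).as_matrix(); q=(p-s['eef_pos'])@M; z=p[...,2]
m=(z>278)&(z<312)&(abs(q[...,1])<60)&(abs(q[...,0])<40)
print(m.sum(),"z",np.percentile(z[m],[2,50,99]))
for lo in range(280,306,4):
    k=m&(z>lo)&(z<lo+4)
    if k.sum()>20: print(lo,k.sum(),"toolx",np.percentile(q[k][:,0],[2,50,98]).round(1),"tooly",np.percentile(q[k][:,1],[.5,99.5]).round(1))
cv2.imwrite("pics/w6.png",c["image"]); go(594.5,196.2,279,.07-np.pi)
E
```

```text
t: 29.5
eef_pos: [592.7, 195.8, 326.2]
tcp_rot: [-3.141, 0.0, -3.07]
ft_force: [0.1, -0.4, 0.7]
opening: 0.623
3474 z [281.51434943 298.99035502 301.75936271]
280 128 toolx [-7.8 -7.3 -6.7] tooly [-41.9  37.1]
284 131 toolx [-5.  -4.5 -4.1] tooly [-44.   41.1]
288 59 toolx [-4.  -2.  -1.8] tooly [-43.4  40.2]
292 138 toolx [-1.8 -1.5 11. ] tooly [-44.5  41.5]
296 1963 toolx [ 0.7  8.6 11.4] tooly [-45.3  43.1]
300 1052 toolx [2.6 4.9 7.9] tooly [-44.6  42.8]
t 29.55 at [592.7 195.5 326.5] yaw -3.0713 -> row [-0.0019  0.0005  0.0475] 0.0003 F [-0.2  0.1  0.2] op 0.664
```

View pics/w6.png

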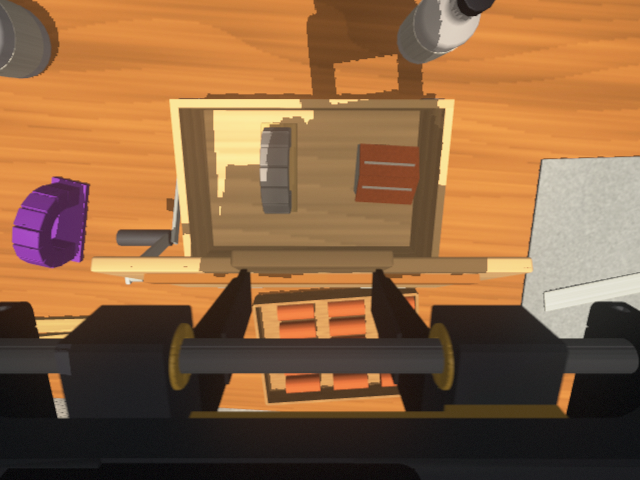

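The picture shows the arch standing at (277,168), the house at (387,172) untouched and the roller down at (145,238). Align the fingers over the tab at (312,258), fully open them and re-check.

```bash
python3 -m pendant '[[[1,0.004,-0.002,0,0],[1,0.004,-0.002,0,0],[1,0.004,-0.002,0,0],[1,0.004,-0.002,0,0],[1,0.004,-0.002,0,0],[1,0.004,-0.002,0,0],[1,0.004,-0.002,0,0],[1,0.004,-0.002,0,0]]]'
python3 - <<'E'
from h import *
c,p,s=wrist(); M=R.from_euler('xyz',s['tcp_rot']).as_matrix(); q=(p-s['eef_pos'])@M; z=p[...,2]; g=c['range_z']
m=(z>294)&(z<304)&(abs(q[...,1])<60)&(abs(q[...,0])<40)
print("tab x",np.percentile(q[m][:,0],[2,98]),"tab y",np.percentile(q[m][:,1],[.5,99.5]))
for v in (274,280,290):
    r=np.where((g[v]>0)&(g[v]<205))[0]; l=r[r<312].max(); h=r[r>312].min(); T=np.array(c['tool_from_camera'])
    print(v,l,h,[((u-c['cx'])/c['fx']*g[v,w]+T[1,3]).round(2) for u,w in((l+.5,l-2),(h-.5,h+2))])
go(594.5,196.2,279,.07-np.pi)
E
```

```text
t: 30.35
eef_pos: [588.6, 194.2, 326.3]
tcp_rot: [-3.141, -0.0, -3.071]
ft_force: [0.2, 0.8, 0.5]
opening: 1.001
tab x [-3.98793892  7.14309042] tab y [-43.71488502  44.40618247]
274 211 410 [np.float64(-48.2), np.float64(45.14)]
280 211 410 [np.float64(-47.79), np.float64(44.69)]
290 212 409 [np.float64(-48.15), np.float64(44.61)]
t 30.4 at [588.6 194.2 326.4] yaw -3.0714 -> row [-0.006   0.0016  0.0474] 0.0002 F [ 0.8  0.4 -0.4] op 1.0
```

```bash
python3 -m pendant '[[[1,0,-0.0006,0.01,0],[1,0,-0.0006,0.018,0],[1,0,-0.0006,0.026,0],[1,0,-0.0006,0.033,0],[1,0,-0.0006,0.04,0],[1,0,-0.0006,0.046,0],[1,0,-0.0006,0.046,0],[1,0,-0.0006,0.046,0]]]'
```

```text
t: 31.2
eef_pos: [588.8, 193.6, 280.5]
tcp_rot: [-3.142, 0.0, -3.071]
ft_force: [0.1, -0.2, 0.6]
opening: 0.999
```

```bash
python3 -m pendant '[[[0,0,0,0,0],[0,0,0,0,0],[0,0,0,0,0],[0,0,0,0,0],[0,0,0,0,0],[0,0,0,0,0],[0,0,0,0,0],[0,0,0,0,0]]]'
python3 -c "
import numpy as np
r=213.6
f=lambda t:np.array([r*np.cos(t),-r*np.sin(t)])/1000
L=np.linspace(1.117,.018,33)
for i in range(0,32,8): print([[round(float(x),4) for x in f(t)-f(L[i])] for t in L[i+1:i+9]])"
```

```text
t: 32.0
eef_pos: [588.7, 195.8, 280.5]
tcp_rot: [3.138, 0.001, -3.071]
ft_force: [0.8, 12.7, -4.1]
opening: 0.945
[[0.0065, 0.0033], [0.013, 0.0069], [0.0192, 0.0106], [0.0254, 0.0146], [0.0314, 0.0188], [0.0373, 0.0232], [0.043, 0.0278], [0.0486, 0.0326]]
[[0.0054, 0.005], [0.0106, 0.0101], [0.0156, 0.0155], [0.0205, 0.021], [0.0251, 0.0266], [0.0296, 0.0325], [0.0339, 0.0384], [0.0379, 0.0446]]
[[0.0038, 0.0063], [0.0075, 0.0126], [0.0109, 0.0191], [0.014, 0.0257], [0.017, 0.0325], [0.0197, 0.0393], [0.0222, 0.0462], [0.0244, 0.0532]]
[[0.002, 0.0071], [0.0037, 0.0142], [0.0053, 0.0214], [0.0065, 0.0286], [0.0075, 0.0359], [0.0083, 0.0431], [0.0088, 0.0505], [0.0091, 0.0578]]
```

```bash
python3 -m pendant '[[[0,0.0065,0.001,0.0035,0],[0,0.013,0.002,0.007,0],[0,0.019,0.002,0.0105,0],[0,0.0255,0.002,0.0145,0],[0,0.0315,0.002,0.019,0],[0,0.0375,0.002,0.023,0],[0,0.043,0.002,0.028,0],[0,0.0485,0.002,0.0325,0]]]'
python3 -m pendant '[[[0,0.0055,0,0.005,0],[0,0.0105,0,0.010,0],[0,0.0155,0,0.0155,0],[0,0.0205,0,0.021,0],[0,0.025,0,0.0265,0],[0,0.0295,0,0.0325,0],[0,0.034,0,0.0385,0],[0,0.038,0,0.0445,0]]]'
python3 - <<'E'
from h import *
a=.07
c=env.read_camera("scene"); P=cloud(c);X=P[...,0]*np.cos(a)+P[...,1]*np.sin(a)-600.8; Y=-P[...,0]*np.sin(a)+P[...,1]*np.cos(a)-153.7; Z=P[...,2]
m=(abs(Y)<120)&(X>-80)&(X<90)&(Z>120)&(Z<230); f=np.polyfit(X[m],Z[m],1); print("lid angle",np.arctan(-f[0]))
go(594.5,196.2,279)
cv2.imwrite("pics/s5.png",cv2.resize(c["image"][150:350,220:520],None,fx=2,fy=2))
E
```

```text
t: 32.8
eef_pos: [539.3, 192.4, 248.0]
tcp_rot: [3.141, -0.0, -3.071]
ft_force: [-0.1, 5.0, 6.1]
opening: 0.942
t: 33.6
eef_pos: [501.1, 189.7, 203.2]
tcp_rot: [3.141, -0.001, -3.072]
ft_force: [-1.8, 5.8, 4.5]
opening: 0.944
lid angle 0.559835832946597
t 33.65 at [500.5 189.7 202.2] yaw -3.0715 -> row [-0.0941 -0.     -0.0769] 0 F [-1.6  6.8 -0.4] op 0.941
```

Tracking as planned (lid 0.56). Continue, slower at the end.

```bash
python3 -m pendant '[[[0,0.004,0,0.0065,0],[0,0.0075,0,0.0125,0],[0,0.011,0,0.019,0],[0,0.014,0,0.0255,0],[0,0.017,0,0.0325,0],[0,0.0195,0,0.0395,0],[0,0.022,0,0.046,0],[0,0.0245,0,0.053,0]]]'
python3 -m pendant '[[[0,0.0015,0,0.006,0],[0,0.003,0,0.012,0],[0,0.0045,0,0.018,0],[0,0.0055,0,0.024,0],[0,0.0065,0,0.029,0],[0,0.0073,0,0.034,0],[0,0.0078,0,0.039,0],[0,0.0083,0,0.043,0]]]'
python3 -m pendant '[[[0,0.0003,0,0.003,0],[0,0.0005,0,0.006,0],[0,0.0007,0,0.008,0],[0,0.0008,0,0.010,0],[0,0.0008,0,0.012,0],[0,0.0008,0,0.0135,0],[0,0.0008,0,0.015,0],[0,0.0008,0,0.015,0]]]'
```

```text
t: 34.45
eef_pos: [476.6, 188.0, 150.0]
tcp_rot: [3.141, -0.001, -3.072]
ft_force: [-1.9, 7.4, 3.9]
opening: 0.946
t: 35.25
eef_pos: [468.2, 187.4, 106.9]
tcp_rot: [3.141, -0.002, -3.072]
ft_force: [-2.9, 7.2, 3.0]
opening: 0.943
t: 36.05
eef_pos: [467.3, 187.3, 92.0]
tcp_rot: [3.141, -0.002, -3.071]
ft_force: [-3.5, 7.6, 0.2]
opening: 0.942
```

```bash
python3 -m pendant '[[[0,0,0,0.0005,0],[0,0,0,0.001,0],[0,0,0,0.0015,0],[0,0,0,0.002,0],[0,0,0,0.0025,0],[0,0,0,0.003,0],[0,0,0,0.003,0],[0,0,0,0.003,0]]]'
python3 - <<'E'
from h import *
a=.07
for n in("scene","top"):
    P=cloud(env.read_camera(n));X=P[...,0]*np.cos(a)+P[...,1]*np.sin(a)-600.8; Y=-P[...,0]*np.sin(a)+P[...,1]*np.cos(a)-153.7; Z=P[...,2]
    m=(abs(Y)<120)&(X>-50)&(X<85)&(Z>95)&(Z<135)
    if m.sum()>100: f=np.polyfit(X[m],Z[m],1); print(n,m.sum(),"lid angle",np.arctan(-f[0]),np.median(Z[m]))
E
```

```text
t: 36.85
eef_pos: [467.6, 187.4, 91.4]
tcp_rot: [3.141, -0.0, -3.071]
ft_force: [-12.0, 4.5, 33.7]
opening: 0.946
scene 4598 lid angle -0.0009293704569491076 109.47819095301855
top 5026 lid angle -0.0028830832571021705 111.22589598895371
```

Firmly shut at angle 0. Release and withdraw.

```bash
python3 -m pendant '[[[0,0,0,-0.001,0],[0,0,0,-0.002,0],[0,0,0,-0.002,0],[1,0,0,-0.002,0],[1,0,0,-0.002,0],[1,0,0,-0.002,0],[1,0,0,-0.002,0],[1,0,0,-0.002,0]]]'
python3 -m pendant '[[[1,0,0,-0.005,0],[1,0,0,-0.015,0],[1,0,0,-0.03,0],[1,0,0,-0.06,0],[1,0,0,-0.1,0],[1,0,0,-0.15,0],[1,0,0,-0.18,0],[1,0,0,-0.18,0]]]'
python3 - <<'E'
from h import *
a=.07
I=[]
for n in("scene","top"):
    c=env.read_camera(n);I.append(c["image"]);P=cloud(c);X=P[...,0]*np.cos(a)+P[...,1]*np.sin(a)-600.8; Y=-P[...,0]*np.sin(a)+P[...,1]*np.cos(a)-153.7; Z=P[...,2]
    m=(abs(Y)<120)&(X>-50)&(X<85)&(Z>95)&(Z<135)
    if m.sum()>100: f=np.polyfit(X[m],Z[m],1); print(n,m.sum(),"lid angle",np.arctan(-f[0]),np.median(Z[m]))
    m=(Y<-170)&(Y>-205)&(abs(X)<90)&(Z>25)&(Z<170); print("roller",m.sum(),np.median(X[m]),np.median(Z[m]))
    m=(abs(P[...,0]-412)<45)&(abs(P[...,1]-309)<45)&(Z>155)&(Z<176); print("glue",m.sum(),np.median(P[m],0) if m.any() else 0)
    for nm,x,y,lo,hi in(("tin",452,-161,82,97),("jar",439,-350,120,137)):
        m=(abs(P[...,0]-x)<50)&(abs(P[...,1]-y)<50)&(Z>lo)&(Z<hi); print(nm,m.sum(),*rect(P,m)[:2])
print(env.state()["ft_force"],env.state()["eef_pos"])
cv2.imwrite("pics/f.png",np.hstack([cv2.resize(i,(400,300)) for i in I]))
E
```

```text
t: 37.75
eef_pos: [468.6, 186.9, 91.2]
tcp_rot: [-3.141, -0.0, -3.072]
ft_force: [-0.1, 0.1, -0.9]
opening: 1.0
t: 38.55
eef_pos: [469.8, 187.5, 276.3]
tcp_rot: [3.14, 0.008, -3.071]
ft_force: [-0.7, -0.3, -0.6]
opening: 1.002
scene 4623 lid angle -0.00038871168883835097 109.49959744599533
roller 145 61.913520737710655 51.45059492289125
glue 114 [419.44026236 307.35615283 166.73353577]
tin 434 [ 451.2 -164.1] [73.7 72.1]
jar 298 [ 438.6 -352.6] [60.2 58.2]
top 4382 lid angle -0.0014770124012783983 111.278082629374
roller 88 56.743488911458826 53.9843898060476
glue 96 [413.0747939  308.19047428 170.72748576]
tin 691 [ 450.7 -161.5] [74.9 72.8]
jar 491 [ 439.1 -350.8] [60.1 55.9]
[ 0.84512282 -0.76613484 -0.3681558 ] [468.52493018 187.07775174 272.1204958 ]
```

View pics/f.png

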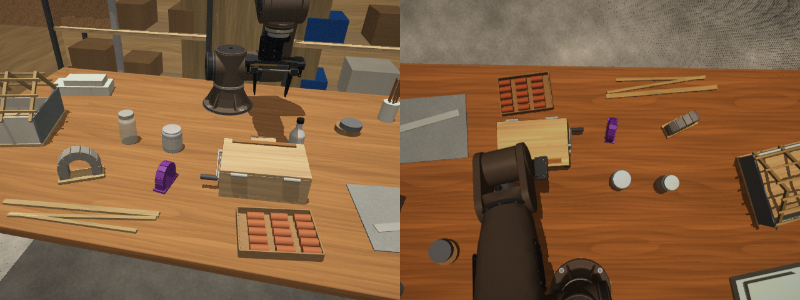

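The final view shows the lid shut at scene (265,160), the stay folded with its roller hanging, the bottle, tin and jar in place, and the gripper clear. Handing in.

```bash
python3 -c "
from cell import env
print(env.job_done())"
```

```text
the job is handed in; nothing more can be done
None
```

The job is done and handed in at about 39 s of the 72 s allowed. I pinched the lid tab and raised the lid until the stay locked, and it held unaided at about 1.36 rad. The small grey arch then went onto the chest floor at about chest (−19, −41). I broke the stay at its roller with the fingers shut, then took the tab again and lowered the lid gently until it was shut.

**Last checks:**
- **Lid and stay:** the lid angle reads 0.00 in both cameras, and the roller hangs folded at about (57, 46).
- **Arch and house:** before the lid closed, the arch stood upright with its crown top at 91–92 mm. The house was within about 3 mm of its first reading.
- **Bottle, tin and jar:** they are within about 3 mm of where they were, except that the scene camera puts the bottle about 7 mm off in x while the top camera shows it unmoved. I take that as the scene camera seeing only its near side.
- **Robot:** the gripper is open and clear of everything.

**What went wrong or disagreed:**
- **Slip in the grip:** the arch sat about 9 mm lower in the jaws than planned, so the first set-down met the floor early at about 44 N. I lifted it, measured again and set it down at about 2 N.
- **Lid limit:** pushing the lid to its stop read about 80 N at the wrist, below the 120 N limit.
- **Closing:** the last push to shut the lid read about 34 N.

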